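Dock the plate tray and hold the run plunger half-way

TASK

Slide the steel tray with its two glass plates fully home into the docking stage, under both side lips and up against the blue rear stop, and let go of it. Then, with the fingertips, press the console's yellow spring plunger half-way down, so that the green band is at the collar (never far into the red, and not before the tray is home), keep it there for at least 3 seconds and finish still holding it there: do not let go at the end. Keep the plates in the tray and leave the jar, the mouse and the loupe where they are.

Things in the scene. Friction and masses are not known exactly. Their poses are not given: they have to be found in the camera images.
- tray: Loose steel tray, 130 (its x) by 110 (y) mm, about 0.35 kg empty (varies). Origin: centre of its underside. Floor 4 mm thick, rim 4 mm wide, 10 mm high, a rib 10 mm high across its middle along y. It may go in either way round. It starts flat on the bench to the left or right of the stage, turned up to 0.5 rad.
- tray_bar (a point): Centre of the tray's blue bar handle, 52 mm above the tray's underside, over its centre. The bar runs along the tray's y: 80 mm long (y), 12 mm thick (x), 14 mm high. Two posts 10 by 8 mm at y = +-36 mm carry it; below it is open down to the 10 mm rib. Axes as the tray's.
- plate_a: Loose green glass plate with a copper patch, 46 (x) by 92 (y) by 4 mm, 45 g, lying in the tray's pocket on the tray's -x side (pocket 56 by 102 mm). Origin: centre of its underside; in the tray this is 4 mm above the tray's underside.
- plate_b: The same kind of plate in the pocket on the tray's +x side.
- stage_home (a point): Where the tray's origin lies when fully home in the fixed docking stage: on its dark floor, 10 mm above the bench. x = sliding direction, into the stage, roughly away from the robot; z up. In this frame the floor starts at x = -75 mm, the blue rear stop's face is at x = +65, its top at z = 22; from x = 78 to 163, y = +-95, stands a black housing, 65 mm above the bench.
- stage_mouth (a point): Centre of the stage's open end, 75 mm before stage_home, same axes. From here inwards: side walls, inner faces at y = +-58 mm (3 mm spare per side), lips on them reaching in to y = +-47, underside at z = 16, top 22: the tray enters only from this end; its handle passes between the lips. In front: side plates flare to x = -31, y = +-76, z = 16; a ramp rises from the bench from x = -40.
- console: Fixed grey console, 85 by 85 by 45 mm high, on the bench on the side of the stage where the tray is not; dark steel collar (34 mm across, 5 mm high) on its top, out of which the plunger rises. Origin: centre of its underside, z up.
- plunger_top (a point): Centre of the flat top of the yellow plunger cap (44 mm across, 12 mm thick), 93 mm above the bench when not pressed; it moves straight down with the plunger. Under the cap the 20 mm stem shows, from the collar up, 10 mm white, 10 mm green, 10 mm red.
- plunger (a joint): Travel of the plunger downwards in m: 0 = up, 0.030 = bottomed out. The green band is at the collar from 0.010 to 0.020; half-way is 0.015. Spring: about 2.4 N to start it moving, then 0.3 N per mm (about 7 N at half-way); it springs back when let go.
- jar: Bystander: loose amber jar, 48 mm across, 75 mm high. Origin: centre of its underside. Leave it alone.
- mouse: Bystander: loose black computer mouse, 100 by 58 by 23 mm. Origin: centre of its underside. Leave it alone.
- loupe: Bystander: loose dark round loupe, 40 mm across, 34 mm high. Origin: centre of its underside. Leave it alone.

How it is judged:
On the way, in this order (a step that is already met when the one before it is completed fails the run):
1. the tray, with both plates in it, is fully home in the stage and let go (x of tray in the frame of stage_home between -0.005 and 0.004 m and y of tray in the frame of stage_home between -0.006 and 0.006 m and z of tray in the frame of stage_home between -0.003 and 0.003 m and angle between the x axis of tray and the x axis of stage_home, either way round below 0.08 rad and z of plate_a in the frame of tray between 0.001 and 0.009 m and horizontal distance between each of plate_a, plate_b and tray below 0.045 m and z of plate_b in the frame of tray between 0.001 and 0.009 m and contact force between the fingers and tray below 0.3 N), for 0.2 s.
2. the plunger is held by the fingers with its green band at the collar (value of joint plunger between 0.01 and 0.02 m and contact force between the fingers and console above 2 N), for 2.5 s.
At the end, for the whole second after the job is handed in: The tray is home (within 5 mm of the stop, seated on the stage floor under the lips, turned less than 0.08 rad from it) and not touched, both plates lie in it, and the fingers hold the plunger at 10 to 20 mm of its travel with more than 2 N (all of step 1 and all of step 2); the arm keeps its last pose, push and grip.
It fails at once if the plunger is pressed far into the red (more than 22.5 mm) (value of joint plunger above 0.0225 m).
It fails at once if the plunger is pressed (more than 8 mm) while the tray is not home (value of joint plunger above 0.008 m and not (x of tray in the frame of stage_home between -0.005 and 0.004 m and y of tray in the frame of stage_home between -0.006 and 0.006 m and z of tray in the frame of stage_home between -0.003 and 0.003 m and angle between the x axis of tray and the x axis of stage_home, either way round below 0.08 rad)).
It fails at once if the amber jar is moved more than 30 mm (distance of jar from where it was at the start of the episode above 0.03 m).
It fails at once if the computer mouse is moved more than 30 mm (distance of mouse from where it was at the start of the episode above 0.03 m).
It fails at once if the loupe is moved more than 30 mm (distance of loupe from where it was at the start of the episode above 0.03 m).
It also fails if it takes over 72 s, if anything falls off the work surface, if the arm or the gripper's body presses on something with over 40 N, if the wrist force passes 120 N, or if a joint passes its speed limit or range.

ROBOT

A 6-joint arm with a two-finger parallel gripper is mounted at the origin on the work surface. World frame = base frame: x ahead of the robot, y to its left, z up, the work surface at z = 0. Lengths are in m, angles in rad, forces in N, time in s.
With the tool pointing down it reaches from about 0.325 to 0.775 m from the base axis. Payload 5.5 kg.
Tool frame: the origin (TCP) lies at the centre of the arm's flange, where the gripper is bolted on; the fingertips stand 182 mm ahead of it and the grasp point (between the pads) lies 163 mm ahead of it; z points along the fingers, y is the line along which they close (so a half turn about z gives the same grasp; the last joint's range is limited). The gripper opens to 88 mm and grips with 3 to 60 N. Pads are 20 mm wide; open, the fingers measure 115 mm over their backs; the gripper's body (75 mm by 178 mm) begins 61 mm behind the grasp point.
Start: joints at [-1.338, 0.091, 1.231, -0, 1.82, -0.057], TCP at [0.171, -0.575, 0.405] pointing down, gripper open.
Joint ranges: [-2.87, 2.87], [-0.86, 2.18], [0.17, 2.46], [-1.51, 4.65], [0.06, 2.69], [-2.65, 2.65]. Speed limits (rad/s): [2.57, 2.57, 3.01, 3.14, 3.14, 3.14].

INTERFACE

Orientations are given as a unit quaternion [w, x, y, z].
In Python, from bench import manip, gripper_open, close, eyes, order, finder gives the robot as it stands. Calls block until the motion is done:
- manip.move_to(position, orientation): joint-space move of the TCP to a pose.
- manip.move_l(position, speed=0.15, orientation=None): straight line of the TCP; orientation=None keeps the orientation; speed is the mean speed in m/s.
- manip.movej(angles): joint-space move.
- gripper_open() and close(): open the fingers fully, or close them until they stop; the grip force is fixed at half the most.
- manip.hold(seconds).
- manip.inverse_kinematics(position, orientation): joint angles nearest the present ones, or None.
- manip.state(): the state.
- eyes.get_image(name): name is "scene" or "top" or "wrist"; returns a dict with "frame" (480x640x3 uint8, blue, green, red), "depth" (480x640 float32, m along the optical axis (not along the pixel's ray), 0 where there is no reading), "camera_matrix" (3x3 intrinsics, pixels), "k1" (the pictures are not rectified: a ray, as slopes to the right and down, at radius r is drawn at 1 + k1 r^2 times it, then the intrinsics apply), "view" (4x4, takes a point from world to camera coordinates). Camera axes: x right, y up, looking along -z (the intrinsics and any distortion apply to the point x, -y, -z); pixel columns grow to the right and rows downward; lengths in m; the calibration is good to about 2 mm. A picture is of the moment at which its call begins.
A pose or a line that the arm cannot do raises manip.IKError and nothing moves.
- order.job_done(): hands the job in; it is judged then, once.
Trained networks look in a picture, given as the dict that the camera call returned (one of the last four; its "shot" number tells which), for a name from the list of things; names that differ only in an ending like _2 or _b are one class to them, and where a whole thing is asked for, a point or a joint stands for the part that bears it (a point fixed in the world has none). Each returns a list of dicts, best first, with "conf" (0 to 1); they miss things now and then, are a little off and sometimes report something else, mostly with a low value. They report only what shows in the picture. A call takes as long as a camera call.
- finder.regions_of(target, picture): "mask" (480x640 bool, what is visible of it) and "bbox" ([left, top, right, bottom] in pixels, round what is visible of it).
The state is a dict: "time": time; "joint_pos": joint angles; "dq": joint speeds; "joint_torque": joint torques, N m; "ee_pos": TCP position; "ee_rot": TCP orientation; "ft_force": force on the tool from outside, world axes, zero at the start; "moment": the same for the moment, N m; "finger_gap": finger opening in m; "finger_force": force on a finger pad.
Only numpy, scipy, OpenCV 4.12 (cv2) and the standard library are available. Lean on these libraries where they do the work, as an engineer would, in place of code of your own. Each camera call takes 0.05 s, during which the arm holds its last target. There are 200 camera calls.

## Working session

There is one attempt and no reset: what is moved stays moved. The work goes in short steps, each a Python script; the robot and the scene stay as the last script left them, time stands still between calls to the robot, and variables do not carry over. Pictures are saved under pics/ and viewed, at most 10 in all, crops included, and the job is handed in when it is done.

```bash
mkdir -p pics; ls; cat > h.py <<'E'
import numpy as np, cv2
from bench import manip, gripper_open, close, eyes, order, finder
def pts(p, mask=None):
    d=p["depth"]; m=d>0
    if mask is not None: m&=mask
    v,u=np.nonzero(m); K=p["camera_matrix"]; z=d[v,u]
    xy=cv2.undistortPoints(np.stack([u,v],1).astype(float)[:,None],np.array(K,float),np.array([p["k1"],0,0,0,0.]))[:,0]
    c=np.stack([xy[:,0]*z,-xy[:,1]*z,-z,np.ones_like(z)],1)
    return (c@np.linalg.inv(p["view"]).T)[:,:3],np.stack([u,v],1)
E
python3 - <<'E'
from h import *
for n in ["top","scene"]:
    p=eyes.get_image(n); cv2.imwrite(f"pics/{n}0.png",p["frame"])
    print(n,p["k1"],np.linalg.inv(p["view"])[:3,3].round(3))
    for t in ["tray","tray_bar","plate_a","stage_home","console","plunger_top","jar","mouse","loupe"]:
        try: R=finder.regions_of(t,p)
        except Exception as e: print(t,e); continue
        for r in R[:2]:
            w,_=pts(p,r["mask"])
            print(t,round(r["conf"],2),r["bbox"],len(w),np.median(w,0).round(3) if len(w) else None, np.percentile(w[:,2],[2,98]).round(3) if len(w) else None)
s=manip.state();print(s)
E
```

```text
bench.py
pics
top -0.1303657752864114 [0.535 0.008 1.161]
tray 0.87 [420.5, 256.6, 474.2, 316.5] 1121 [ 0.495 -0.269  0.009] [0.001 0.062]
tray_bar 0.65 [418.9, 254.9, 472.3, 316.2] 1043 [ 0.495 -0.265  0.01 ] [0.001 0.062]
plate_a 0.81 [424.1, 261.8, 468.6, 284.7] 782 [ 0.525 -0.267  0.009] [0.004 0.014]
plate_a 0.67 [426.8, 287.6, 466.3, 311.7] 768 [ 0.461 -0.274  0.009] [0.004 0.014]
stage_home 0.68 [289.5, 147.5, 375.2, 273.8] 8145 [ 0.684 -0.018  0.032] [0.003 0.07 ]
stage_home 0.36 [429.4, 163.1, 466.0, 211.0] 1034 [ 0.722 -0.277  0.023] [0.011 0.028]
console 0.74 [174.5, 242.2, 225.2, 292.1] 1632 [0.539 0.283 0.046] [0.001 0.097]
console 0.19 [420.0, 255.4, 473.0, 317.9] 1213 [ 0.494 -0.263  0.009] [0.    0.062]
plunger_top 0.83 [182.0, 255.9, 202.2, 281.1] 385 [0.539 0.29  0.094] [0.045 0.098]
jar 0.72 [191.1, 176.2, 220.2, 202.4] 479 [0.709 0.269 0.074] [0.013 0.079]
mouse 0.87 [429.8, 163.4, 467.5, 209.6] 1040 [ 0.722 -0.277  0.023] [0.01  0.028]
loupe 0.83 [231.2, 190.0, 245.2, 208.2] 224 [0.689 0.202 0.035] [0.031 0.039]
scene -0.08053541922749197 [1.182 0.41  0.703]
tray
[... 1003 characters left out ...]
pos': array([-1.33771932e+00,  9.11021179e-02,  1.23066850e+00, -4.31529670e-05,
        1.81980163e+00, -5.66967053e-02]), 'dq': array([-7.97196788e-04,  2.06935637e-04,  4.71847549e-04,  8.13252478e-04,
        1.42576367e-06, -4.35798608e-04]), 'joint_torque': array([ 1.12181275e-03, -4.46204889e+01, -4.06515634e+01,  7.00655649e-02,
        1.95993413e-02, -9.86541835e-06]), 'ee_pos': array([ 0.17143903, -0.57500533,  0.40464775]), 'ee_rot': array([ 1.20031777e-05,  9.89523015e-01,  1.44375210e-01, -1.99312351e-05]), 'ft_force': array([-0.44671799, -0.32016806,  0.35027034]), 'moment': array([-0.02446449, -0.03181168,  0.03220907]), 'finger_force': 0.0, 'finger_gap': 0.08804379383980855}
```

```bash
python3 - <<'E'
import cv2,numpy as np
t=cv2.imread("pics/top0.png")[130:330,160:480]
cv2.imwrite("pics/topc.png",cv2.resize(t,None,fx=2.5,fy=2.5,interpolation=cv2.INTER_CUBIC))
E
cat > m.py <<'E'
from h import *
def stage(ps):
    out=[]
    for p in ps:
        w,_=pts(p); out.append(w[(abs(w[:,1])<.16)&(w[:,0]>.45)&(w[:,0]<.95)])
    return out
if __name__=="__main__":
    p=eyes.get_image("top"); q=eyes.get_image("scene")
    for n,s in (("top",p),("scene",q)):
        w,uv=pts(s); f=w[(w[:,2]>-.01)&(w[:,0]>.3)&(w[:,0]<.9)]
        print(n,"bench z",np.median(f[f[:,2]<.006][:,2]))
        hs=w[(abs(w[:,1])<.17)&(w[:,0]>.6)&(abs(w[:,2]-.065)<.006)]
        print("housing",len(hs),cv2.minAreaRect(hs[:,:2].astype(np.float32)), hs.mean(0))
        bgr=s["frame"][uv[:,1],uv[:,0]].astype(int)
        blue=(bgr[:,0]>bgr[:,2]+50)&(bgr[:,0]>bgr[:,1]+20)
        b=w[blue&(w[:,1]<-.18)&(w[:,2]>.045)]
        print("bar",len(b),cv2.minAreaRect(b[:,:2].astype(np.float32)) if len(b)>4 else 0,b.mean(0))
        b=w[blue&(abs(w[:,1])<.15)&(w[:,2]<.04)]
        print("stop",len(b),cv2.minAreaRect(b[:,:2].astype(np.float32)) if len(b)>4 else 0,b.mean(0))
        yel=(bgr[:,2]>bgr[:,0]+70)&(bgr[:,1]>bgr[:,0]+60)
        b=w[yel&(w[:,2]>.085)]; print("cap",len(b),b.mean(0), cv2.minEnclosingCircle(b[:,:2].astype(np.float32)))
        b=w[(abs(w[:,2]-.045)<.004)&(abs(w[:,1]-.29)<.08)&(abs(w[:,0]-.54)<.08)];print("console",cv2.minAreaRect(b[:,:2].astype(np.float32)))
E
python3 m.py
```

```text
top bench z 0.0010939233144431348
housing 3049 ((0.7550504207611084, -0.007456064224243164), (0.0842897817492485, 0.18804626166820526), 5.316559314727783) [ 0.75410926 -0.00721341  0.06616489]
bar 206 ((0.4933612644672394, -0.26991745829582214), (0.012359880842268467, 0.07879870384931564), 7.177053451538086) [ 0.49350752 -0.26981692  0.05953147]
stop 375 ((0.7069147229194641, -0.012444831430912018), (0.015274012461304665, 0.14040309190750122), 5.1184210777282715) [ 0.70570394 -0.01001556  0.0273597 ]
cap 325 [0.53888823 0.28983458 0.09396492] ((0.5388148427009583, 0.2898864448070526), 0.022378643974661827)
console ((0.5386883020401001, 0.29116731882095337), (0.08595650643110275, 0.08544047921895981), 23.989673614501953)
scene bench z 0.0006959823189209846
housing 3901 ((0.7580758333206177, -0.007626742124557495), (0.0861995667219162, 0.18959318101406097), 4.975009918212891) [ 0.76137282 -0.00131851  0.06592403]
bar 190 ((0.4955335557460785, -0.2703888714313507), (0.016068536788225174, 0.08143448084592819), 6.665310382843018) [ 0.4971842  -0.27015207  0.05754207]
stop 0 0 [nan nan nan]
cap 393 [0.54420588 0.29105823 0.09247073] ((0.5416429042816162, 0.2910429835319519), 0.022474458441138268)
console ((0.5412739515304565, 0.2901105284690857), (0.08727919310331345, 0.08450008928775787), 23.532365798950195)m.py:19: RuntimeWarning: Mean of empty slice.
  print("stop",len(b),cv2.minAreaRect(b[:,:2].astype(np.float32)) if len(b)>4 else 0,b.mean(0))
  ret = um.true_divide(
```

View pics/topc.png

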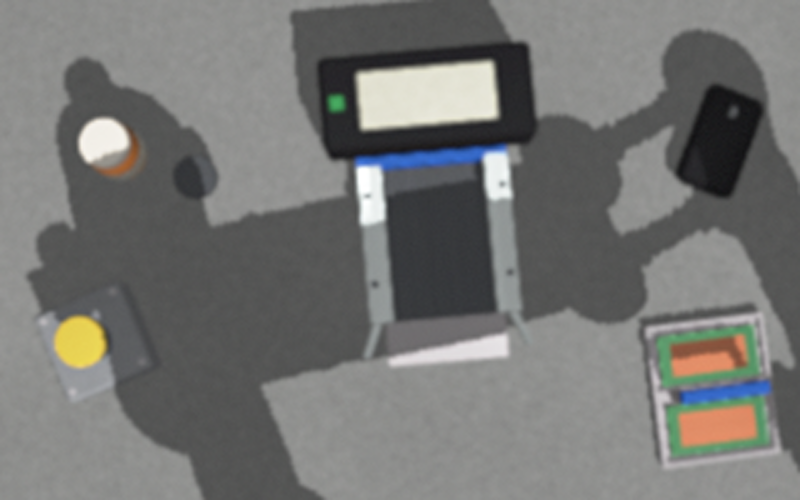

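View pics/scene0.png

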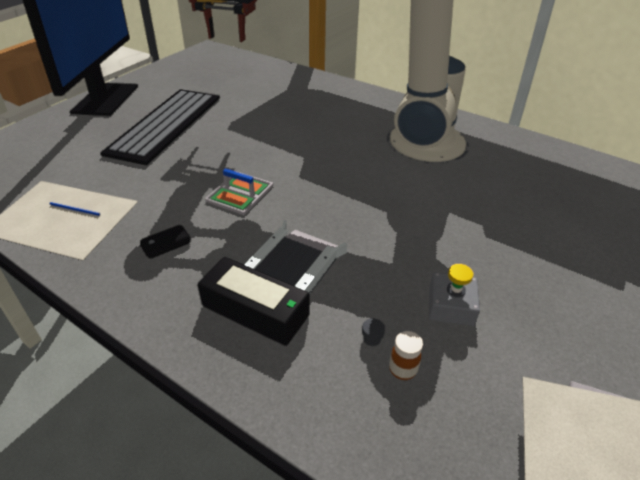

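The top view shows the stage at centre, its mouth facing the robot and tilted about 5°. The tray is at right around (710,390) and the console is at left around (80,340). All sizes and heights match the spec. Next I'll measure the bar and the stage with the wrist camera at the same tool yaw, so any camera bias cancels out.

```bash
cat >> h.py <<'E'
def q(a): return np.array([0,np.cos(a/2),np.sin(a/2),0])   # tool y at yaw a-90deg, tool down
def rect(p,sel):
    (c,s,a)=cv2.minAreaRect(sel[:,:2].astype(np.float32))
    while a>45: a-=90; s=s[::-1]
    return np.round(c,4),np.round(s,4),round(a,2)
E
cat > w.py <<'E'
from h import *
def look(name):
    p=eyes.get_image("wrist"); cv2.imwrite(f"pics/{name}.png",p["frame"])
    w,uv=pts(p); bgr=p["frame"][uv[:,1],uv[:,0]].astype(int)
    blue=(bgr[:,0]>bgr[:,2]+50)&(bgr[:,0]>bgr[:,1]+20)
    return p,w,uv,bgr,blue
if __name__=="__main__":
    for a in (97,-83):
        print(a,manip.inverse_kinematics([.494,-.27,.40],q(np.radians(a))),manip.inverse_kinematics([.637,-.018,.25],q(np.radians(a-2))))
    a=np.radians(97) if manip.inverse_kinematics([.494,-.27,.40],q(np.radians(97))) is not None else np.radians(-83)
    for pos,n in (([.494,-.27,.42],"wt"),([.56,-.025,.42],"ws")):
        manip.move_to(pos,q(a)); manip.hold(.3); p,w,uv,bgr,blue=look(n)
        print(n,manip.state()["ee_pos"],np.linalg.inv(p["view"])[:3,3], w.min(0),w.max(0))
        for lo,hi in ((.045,.07),(.018,.034)):
            b=w[blue&(w[:,2]>lo)&(w[:,2]<hi)]
            if len(b)>20: print(" blue",lo,len(b),rect(p,b),b.mean(0))
    manip_t=manip.state()["time"];print(manip_t)
E
python3 w.py; python3 -c "
import cv2,numpy as np
cv2.imwrite('pics/w2.png',cv2.resize(np.hstack([cv2.imread('pics/wt.png'),cv2.imread('pics/ws.png')]),(800,300)))"
```

```text
97 [-5.60627984e-01 -9.80912750e-03  1.34250152e+00 -4.44089210e-16
  1.80890026e+00 -6.82801032e-01] [-8.16291845e-02  2.13967752e-01  1.36948249e+00 -4.44089210e-16
  1.55814241e+00 -1.68895647e-01]
-83 [-5.60627984e-01 -9.80912750e-03  1.34250152e+00 -4.44089210e-16
  1.80890026e+00  2.45879162e+00] None
wt [ 0.49379846 -0.27044375  0.41996366] [ 0.4852874  -0.20042859  0.39947098] [ 0.09940716 -0.59684854 -0.00414198] [ 0.91262253 -0.03205996  0.36033624]
 blue 0.045 828 (array([ 0.4942, -0.2691]), array([0.0107, 0.0804]), 7.06) [ 0.49413438 -0.26778609  0.05825247]
 blue 0.018 603 (array([ 0.711, -0.057]), array([0.0158, 0.0434]), 5.58) [ 0.70891735 -0.05380681  0.0289984 ]
ws [ 0.55996352 -0.02583563  0.41999689] [0.55154895 0.04410033 0.39951236] [ 0.165196   -0.3525498  -0.41638686] [1.39099422 0.2260605  0.36037845]
 blue 0.045 477 (array([ 0.4936, -0.2591]), array([0.0124, 0.0602]), 5.03) [ 0.49382765 -0.25483629  0.05721674]
 blue 0.018 1378 (array([ 0.7076, -0.0124]), array([0.0145, 0.1397]), 5.06) [ 0.70503009 -0.00924064  0.02926121]
4.425
```

View pics/w2.png

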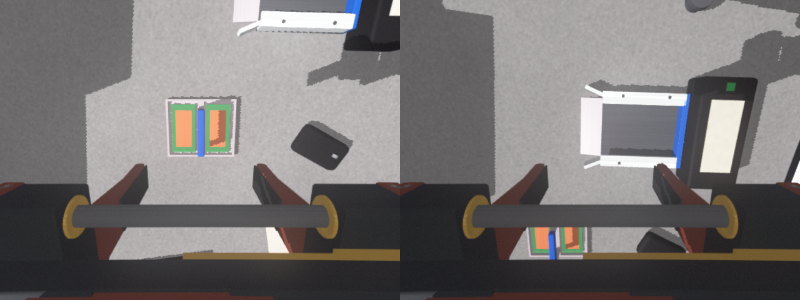

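The wrist and top views agree: the bar is at (0.494,-0.269), yaw 7.1°, and the stage yaw is about 5.1°. I'll refine the stage's lateral position from its lips, then grasp.

```bash
python3 - <<'E'
from w import *
p,w,uv,bgr,blue=look("ws2")
H=np.array([.6364,-.0187])
for it in range(2):
  a=np.radians(5.06); R=np.array([[np.cos(a),-np.sin(a)],[np.sin(a),np.cos(a)]])
  l=(w[:,:2]-H)@R
  for lo,hi in ((-70,-45),(-45,-20),(-20,10),(10,40),(40,58)):
    s=(l[:,0]>lo/1e3)&(l[:,0]<hi/1e3)
    z=w[:,2]
    L=l[s&(abs(z-.032)<.005)&(abs(l[:,1])<.075),1]; f=l[s&(abs(z-.010)<.005)&(abs(l[:,1])<.055),1]
    n=L[L<0];q_=L[L>0]
    print(lo,[np.percentile(x,[2,98]).round(4) if len(x) else None for x in (n,q_,f)])
  break
S=bgr.max(1); 
h=w[(abs(w[:,2]-.065)<.006)&(abs(w[:,1])<.15)&(w[:,0]>.6)]; print(rect(p,h))
fl=(abs(w[:,2]-.01)<.004)&(abs(l[:,1])<.03)&(S<90); print("floor x",np.percentile(l[fl,0],[1,99]))
# grasp
A=np.radians(97.06); b=[.494,-.2692]
manip.move_to([*b,.30],q(A)); manip.move_l([*b,.052+.163+.001],.12); close()
st=manip.state(); print(st["finger_gap"],st["finger_force"],st["ee_pos"],st["ft_force"])
z0=st["ee_pos"][2]
manip.move_l([*b,z0+.06],.08); manip.hold(.3)
st=manip.state(); print(st["finger_gap"],st["ft_force"],st["moment"],st["time"])
s=eyes.get_image("scene"); cv2.imwrite("pics/lift.png",cv2.resize(s["frame"][60:300,140:460],None,fx=2,fy=2))
E
```

```text
-70 [array([-0.0648, -0.0444]), array([0.05, 0.07]), array([-0.0477,  0.0466])]
-45 [array([-0.0648, -0.0444]), array([0.0499, 0.07  ]), array([-0.0475,  0.0464])]
-20 [array([-0.0647, -0.0445]), array([0.0498, 0.0698]), array([-0.0474,  0.0463])]
10 [array([-0.0646, -0.0444]), array([0.0497, 0.0697]), array([-0.0478,  0.0462])]
40 [array([-0.0639, -0.0446]), array([0.0494, 0.0694]), array([-0.0475,  0.0465])]
(array([ 0.7554, -0.0048]), array([0.0853, 0.1882]), 5.17)Traceback (most recent call last):
  File "<stdin>", line 16, in <module>
    return _quantile_unchecked(
        a, q, axis, out, overwrite_input, method, keepdims, weights)
    return _ureduce(a,
                    func=_quantile_ureduce_func,
    ...<5 lines>...
                    overwrite_input=overwrite_input,
                    method=method)
    r = func(a, **kwargs)
    result = _quantile(arr,
                       quantiles=q,
    ...<2 lines>...
                       out=out,
                       weights=wgt)
    slices_having_nans = np.isnan(arr[-1, ...])
                                  ~~~^^^^^^^^^
IndexError: index -1 is out of bounds for axis 0 with size 0
```

Lips suggest the stage centre is about +2.6 mm to the side of my first estimate, so I'll re-measure directly above home (the same relative pose as used for the bar) and with the top camera.

```bash
cat > lips.py <<'E'
from w import *
H=np.array([.6364,-.0187]); a=np.radians(5.06); R=np.array([[np.cos(a),-np.sin(a)],[np.sin(a),np.cos(a)]])
def lips(w):
    l=(w[:,:2]-H)@R; z=w[:,2]
    for lo,hi in ((-70,-35),(-35,0),(0,30),(30,58)):
        s=(l[:,0]>lo/1e3)&(l[:,0]<hi/1e3)&(abs(z-.032)<.005)&(abs(l[:,1])<.08)
        L=l[s,1]; n=L[L<0];k=L[L>0]
        if min(len(n),len(k))>10:
            e=np.r_[np.percentile(n,[2,98]),np.percentile(k,[2,98])]; print(lo,e.round(4),"c",e.mean().round(4))
    b=l[(abs(z-.065)<.006)&(l[:,0]>.04)&(abs(l[:,1])<.14)]
    if len(b)>50: print("hous",rect(0,b))
E
python3 - <<'E'
from lips import *
manip.move_to([.6364,-.0187,.42],q(np.radians(97))); manip.hold(.3)
_,w,*_=look("ws3"); print("wrist"); lips(w)
manip.move_to([.494,-.27,.42],q(np.radians(97))); manip.hold(.3)
p,w,uv,bgr,blue=look("wt3"); print(manip.state()["ee_pos"]); b=w[blue&(w[:,2]>.045)&(w[:,2]<.07)]; print("bar",rect(0,b))
# rim outline
t=w[(w[:,2]>.005)&(w[:,2]<.02)&(abs(w[:,0]-.494)<.09)&(abs(w[:,1]+.27)<.08)]; print("tray",rect(0,t))
p=eyes.get_image("top"); print("top"); w,_=pts(p); lips(w)
t=w[(w[:,2]>.006)&(w[:,2]<.02)&(abs(w[:,0]-.494)<.09)&(abs(w[:,1]+.27)<.08)]; print("tray top",rect(0,t))
E
```

```text
wrist
-70 [-0.0647 -0.0444  0.0498  0.0698] c 0.0026
-35 [-0.0649 -0.0445  0.0498  0.0698] c 0.0026
0 [-0.065  -0.0445  0.0499  0.0699] c 0.0026
30 [-0.065  -0.0445  0.0498  0.0698] c 0.0025
hous (array([0.1197, 0.0027]), array([0.0843, 0.1879]), -0.31)
[ 0.49445215 -0.26944455  0.41988009]
bar (array([ 0.4941, -0.2689]), array([0.0108, 0.08  ]), 7.25)
tray (array([ 0.4946, -0.2691]), array([0.1304, 0.1101]), 6.83)
top
-70 [-0.0681 -0.0472  0.0471  0.0675] c -0.0002
-35 [-0.0675 -0.0475  0.0474  0.067 ] c -0.0001
0 [-0.0679 -0.0475  0.0474  0.0671] c -0.0002
30 [-0.0679 -0.0476  0.0472  0.067 ] c -0.0003
hous (array([0.1194, 0.0007]), array([0.0842, 0.1885]), 0.03)
tray top (array([ 0.495 , -0.2668]), array([0.1754, 0.1477]), -0.5)
```

```bash
cat > go.py <<'E'
from lips import *
AS=np.radians(90+5.06)
def sw(x,y): return H+R@np.array([x,y])
def trayrel(w,z0):
    l=(w[:,:2]-H)@R; z=w[:,2]
    s=(abs(z-z0-.010)<.004)&(l[:,0]>-.29)&(l[:,0]<-.125)&(abs(l[:,1])<.08); t=l[s]
    if len(t)>30: print("tray",len(t),rect(0,t),np.percentile(t[:,1],[1,99]).round(4))
E
python3 - <<'E'
from go import *
A=np.radians(97.06); b=[.494,-.2694]
manip.move_l([*b,.30],.2,orientation=q(A)); manip.move_l([*b,.052+.163+.001],.1); close()
st=manip.state(); print(st["finger_gap"],st["finger_force"],st["ee_pos"],st["ft_force"])
manip.move_l([*b,.27],.08); manip.hold(.2)
st=manip.state(); print(st["finger_gap"],st["ft_force"],st["moment"],st["time"])
c=sw(-.205,.0012)
manip.move_l([*c,.27],.12,orientation=q(AS)); manip.move_l([*c,.228],.05); manip.hold(.3)
print(manip.state()["ee_pos"]-[*c,.228])
for n in ("wrist","top","scene"):
    p=eyes.get_image(n); cv2.imwrite(f"pics/pre_{n}.png",p["frame"]); w,_=pts(p); print(n); lips(w); trayrel(w,.012)
print(manip.state()["time"])
a=cv2.imread("pics/pre_scene.png")[120:360,140:460]; b=cv2.imread("pics/pre_wrist.png")
cv2.imwrite("pics/pre.png",np.hstack([cv2.resize(a,(400,300)),cv2.resize(b,(400,300))]))
E
```

```text
0.01167339393407706 29.999679028987885 [ 0.4940409  -0.26939352  0.21599998] [ 1.3979104   0.13531968 -0.18926377]
0.01210589237329793 [-0.95518407 -0.87747435 -5.60160549] [ 0.00374364 -0.10581358  0.02225844] 10.6667
[5.97142309e-05 4.45398936e-06 2.53784846e-04]
wrist
-70 [-0.0655 -0.0561  0.0493  0.0699] c -0.0006
tray 19109 (array([-0.2048,  0.0203]), array([0.1304, 0.0725]), -0.09) [-0.0146  0.0563]
top
-70 [-0.068  -0.0473  0.047   0.0675] c -0.0002
-35 [-0.0675 -0.0478  0.0474  0.0669] c -0.0003
0 [-0.0677 -0.0474  0.0472  0.0672] c -0.0002
30 [-0.0678 -0.0475  0.0472  0.0671] c -0.0003
hous (array([0.1192, 0.0007]), array([0.0845, 0.1885]), 0.05)
tray 430 (array([-0.1705, -0.0003]), array([0.0611, 0.1086]), -0.6) [-0.0541  0.0529]
scene
-70 [-0.0674 -0.0462  0.0471  0.0681] c 0.0004
-35 [-0.068  -0.0465  0.0473  0.0681] c 0.0002
0 [-0.0668 -0.0467  0.0473  0.0683] c 0.0005
30 [-0.0677 -0.047   0.0472  0.0683] c 0.0002
hous (array([ 0.122 , -0.0007]), array([0.0862, 0.1915]), 0.13)
tray 1335 (array([-0.2041, -0.0009]), array([0.134 , 0.1123]), 0.26) [-0.0553  0.0544]
14.275
```

View pics/pre.png

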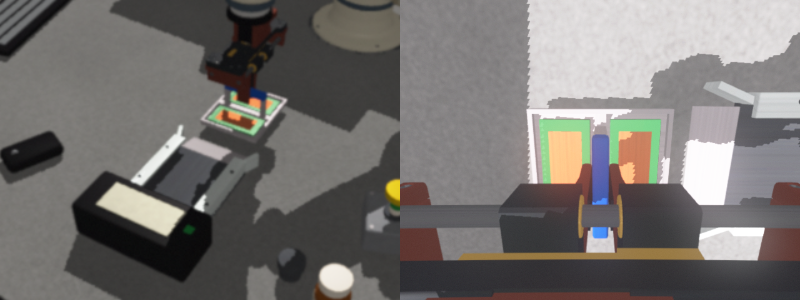

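The tray is held flat with both plates in. All three cameras agree it sits about 0.8 mm too far to -y, so I'll correct that and insert in force-monitored steps.

```bash
python3 - <<'E'
from go import *
y=.0020; z=.228
f0=None
def F():
    f=manip.state()["ft_force"]; return np.r_[R.T@f[:2],f[2]]
f0=F()
x=-.205
for x in (-.16,-.14,-.12,-.10,-.08,-.06,-.04,-.02,-.010):
    manip.move_l([*sw(x,y),z],.06); f=F()-f0; print(x,f.round(1))
    if abs(f).max()>12: print("STOP"); break
else:
    manip.move_l([*sw(x,y),.2265],.03); print("down",(F()-f0).round(1))
    while x<.006:
        x+=.001; manip.move_l([*sw(x,y),.2265],.03); f=F()-f0
        print(round(x,3),f.round(1))
        if f[0]<-8: break
s=manip.state();print(s["ee_pos"],s["finger_gap"],s["time"])
p=eyes.get_image("scene"); cv2.imwrite("pics/in.png",cv2.resize(p["frame"][180:360,160:400],(800,600)))
E
```

```text
-0.16 [ 0.8 -0.9  1. ]
-0.14 [ 1.1 -0.3  0.3]
-0.12 [ 0.1 -1.   0.6]
-0.1 [ 0.9 -1.2  0.2]
-0.08 [ 0.6 -1.3  0.1]
-0.06 [ 0.2 -1.4 -0.1]
-0.04 [-1.2 -1.   1. ]
-0.02 [ 0.5 -1.4  0.1]
-0.01 [ 0.8 -0.9 -0.1]
down [ 0.1 -1.1  1. ]
-0.009 [ 0.7 -1.4  0.6]
-0.008 [ 0.7 -0.8  0.4]
-0.007 [ 0.1 -1.1  0.9]
-0.006 [ 0.8 -0.6  0.1]
-0.005 [ 0.6 -0.7  1. ]
-0.004 [ 0.8 -1.   0.2]
-0.003 [ 1.  -0.7  0.3]
-0.002 [ 0.1 -0.8  0.5]
-0.001 [ 0.4 -0.7  0.2]
0.0 [-0.8 -0.3  0.6]
0.001 [-4.3 -0.7  4. ]
0.002 [-8.7 -0.5  5.1]
[ 0.63738585 -0.01664737  0.22645335] 0.011934874115429782 22.125
```

View pics/in.png

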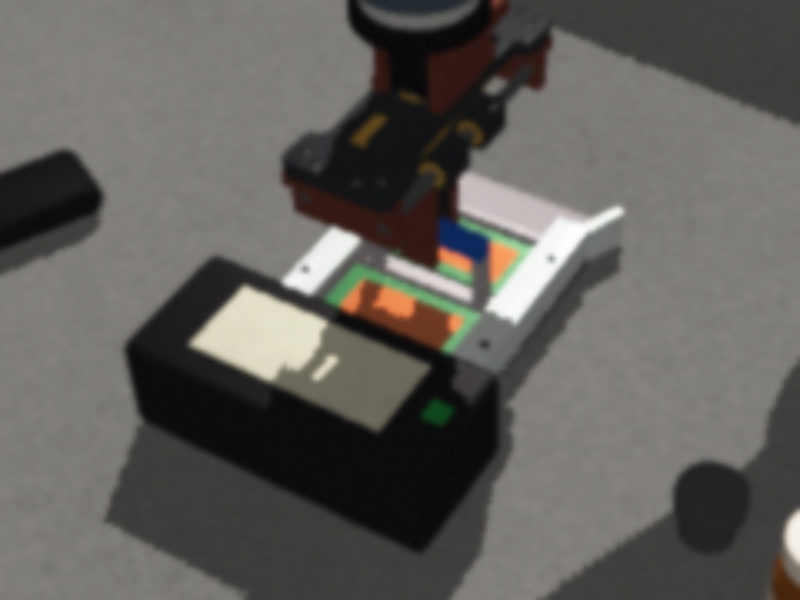

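The stop was reached at the expected x, with the contact force rising to 8.7 N. Now I'll seat the tray, relax the push, release, retreat and verify.

```bash
python3 - <<'E'
from go import *
y=.002
z=.2265
manip.move_l([*sw(.001,y),z],.03)
f0=manip.state()["ft_force"][2]
for z in (.226,.2255,.225):
    manip.move_l([*sw(.001,y),z],.03); f=manip.state()["ft_force"]; print(z,f.round(1))
    if f[2]-f0>5: break
gripper_open(); manip.hold(.2); print(manip.state()["finger_gap"],manip.state()["ft_force"].round(1))
manip.move_l([*sw(.001,y),.36],.15)
manip.move_l([*sw(-.03,.002),.42],.2,orientation=q(np.radians(97))); manip.hold(.2)
p,w,uv,bgr,blue=look("home"); lips(w)
l=(w[:,:2]-H)@R; zz=w[:,2]
b=l[blue&(zz>.052)&(zz<.08)]; print("bar",len(b),rect(0,b)); 
b=l[blue&(zz<.04)&(zz>.015)&(abs(l[:,0]-.07)<.02)]; print("stop",rect(0,b))
b=w[(abs(l[:,0])<.06)&(abs(l[:,1])<.045)&(zz<.04)]; print("z in tray",np.percentile(b[:,2],[5,25,50,75,95]).round(4))
print(manip.state()["time"])
E
```

```text
0.226 [-7.3  0.1 -1.2]
0.2255 [-7.9 -0.2 -0.3]
0.225 [-9.1 -0.4  0.6]
0.08806397366708385 [-0.6  0.4 -1.1]
-70 [-0.0648 -0.0444  0.0499  0.0699] c 0.0027
-35 [-0.0645 -0.0443  0.0498  0.07  ] c 0.0027
0 [-0.0648 -0.0446  0.0497  0.0699] c 0.0025
30 [-0.0648 -0.0445  0.0498  0.0698] c 0.0026
hous (array([0.12 , 0.003]), array([0.0843, 0.1881]), 0.31)
bar 927 (array([0.    , 0.0027]), array([0.0116, 0.0787]), -0.14)
stop (array([0.07  , 0.0027]), array([0.0105, 0.1335]), -0.23)
z in tray [0.0133 0.0168 0.0176 0.0182 0.0193]
26.4
```

View pics/home.png

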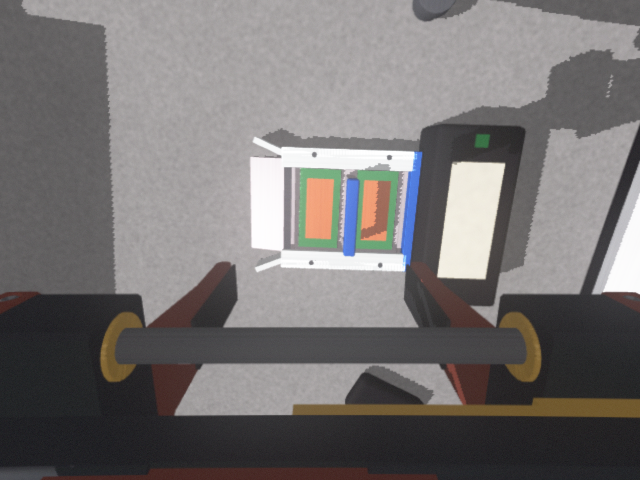

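The tray is home: the bar is centred between the lips and lines up with the stop, the plates lie in their pockets, and the fingers are clear. Next is the plunger.

```bash
python3 - <<'E'
from go import *
c=[.540,.2905]; A=np.radians(97)
manip.move_l([*c,.42],.25); close(); print(manip.state()["finger_gap"])
manip.move_l([*c,.285],.12); manip.hold(.2)
n=lambda: np.mean([(manip.hold(.03),manip.state()["ft_force"][2])[1] for _ in range(4)])
f0=n(); print("f0",f0)
zc=None
for z in np.arange(.279,.2585,-.002):
    manip.move_l([*c,z],.03); f=n()-f0; print(round(z,4),round(f,2),manip.state()["ee_pos"][2].round(4))
    if zc is None and f>1.5: zc=z
    if f>6.5: break
print("contact",zc,manip.state()["time"])
p=eyes.get_image("scene"); w,uv=pts(p); bgr=p["frame"][uv[:,1],uv[:,0]].astype(int)
b=w[(bgr[:,2]>bgr[:,0]+70)&(bgr[:,1]>bgr[:,0]+60)&(bgr[:,2]>bgr[:,1])&(w[:,2]>.06)&(abs(w[:,1]-.29)<.05)&(abs(w[:,0]-.54)<.05)]
print("cap z",len(b),np.percentile(b[:,2],[5,50,95,99]).round(4))
cv2.imwrite("pics/press.png",cv2.resize(p["frame"][230:330,400:520],(720,600),interpolation=cv2.INTER_CUBIC))
E
```

```text
0.00040885052592012043
f0 0.2616303190251729
0.279 -0.66 0.279
0.277 -0.42 0.277
0.275 1.59 0.2754
0.273 3.06 0.2733
0.271 3.63 0.2712
0.269 3.54 0.2692
0.267 5.17 0.2673
0.265 5.55 0.2654
0.263 5.77 0.2635
0.261 6.21 0.2616
0.259 6.81 0.2598
contact 0.275 35.0833
cap z 206 [0.0698 0.0766 0.0788 0.0795]
```

View pics/press.png

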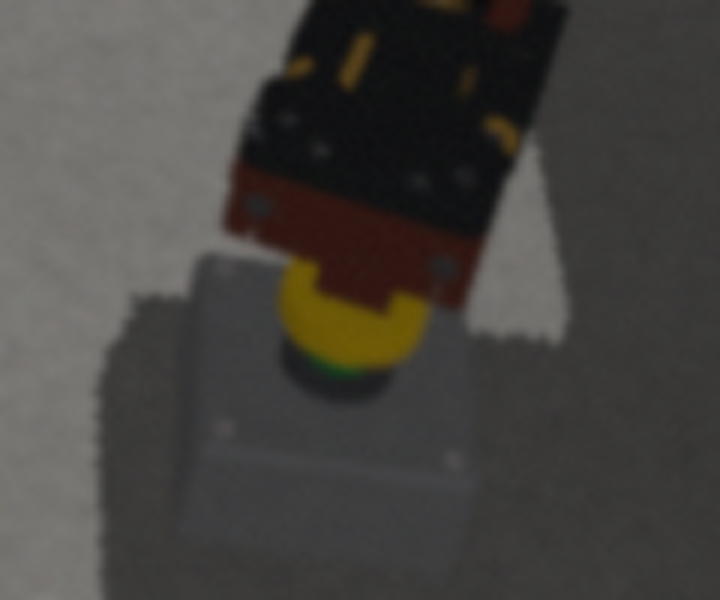

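The fingertips are centred on the cap and the green band is at the collar, around (340,368). Tip height is 77.8 mm, so travel is about 15 mm, at about 6.8 N.

```bash
python3 - <<'E'
from go import *
manip.hold(4); s=manip.state(); print(s["ee_pos"],s["ft_force"],s["time"])
if abs(s["ee_pos"][2]-.260)<.002: print(order.job_done())
E
```

```text
[0.54004303 0.2904913  0.25979579] [2.14189358 0.22432125 7.56576773] 39.1333
the job is handed in; nothing more can be done
None
```

The job is handed in at 39 s of the 72 s limit: the tray is home and released with both plates in it, and the fingertips are still holding the plunger at about 15 mm of travel with about 7 N, green band at the collar.

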